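Prove the load-bench stop button and re-arm the bench

ROBOT

A 6-joint arm with a two-finger parallel gripper is mounted at the origin on the work surface. World frame = base frame: x ahead of the robot, y to its left, z up, the work surface at z = 0. Lengths are in m, angles in rad, forces in N, time in s.
With the tool pointing down it reaches from about 0.325 to 0.9 m from the base axis. Payload 6.1 kg.
Tool frame: the origin (TCP) lies at the very end of the fingers, on their centre line; the grasp point (between the pads) lies 19 mm behind it; z points along the fingers, y is the direction in which the jaws open and shut (so a half turn about z gives the same grasp; the last joint's range is limited). The gripper opens to 87 mm and grips with 3 to 60 N. Pads are 19 mm wide; open, the fingers measure 117 mm over their backs; the gripper's body (75 mm by 190 mm) begins 51 mm behind the grasp point.
Start: joints at [1.216, 0.22, 1.526, -0, 1.395, -0.126], TCP at [0.142, 0.609, 0.223] pointing down, gripper open.
Joint ranges: [-2.98, 2.98], [-0.91, 2.08], [0.09, 2.57], [-1.24, 4.39], [0.2, 2.65], [-2.68, 2.68]. Speed limits (rad/s): [2.57, 2.57, 3.01, 3.14, 3.14, 3.14].

INTERFACE

Orientations are given as a unit quaternion [x, y, z, w].
In Python, from bench import robot gives the robot as it stands. The module is installed in compiled form; this text tells all that it offers.
- The arm moves only by the tool jog_arm, never from a script. Its argument "steps" is a list of rows, each an object of numbers: "dx", "dy", "dz": the shift along the tool's x, y, z in m; "yaw": the turn about the tool's z in rad; "hand": the closure, from 0 (fully open) to 1 (shut). In form: [{"dx": .., "dy": .., "dz": .., "yaw": .., "hand": ..}, ...]. A call has 1 to 20 rows; each row is the pose to reach, as a shift and turn from the pose commanded when the call began, along the tool's axes at that moment; what a row does not reach only later rows make up. A row lasts 1/12 s, in which the tool goes at most 41.7 mm and 7.16 degrees, less where a joint would pass 70% of its speed; a pose out of reach is approached as far as the arm can. A call with a gripper value outside its range is refused whole. The fingers move at their own pace and stop on an object; "grip_force" is the grip in N (left out, the last holds). Time passes only in rows, so rows that repeat a pose let the fingers close. It gives the time, the measured TCP pose, the force and the opening at its end, in the units of the state.
- robot.read_state(): the state, without advancing time (a new reading comes with each control period).
- robot.grab_frame(name): name is "side" or "top"; returns a dict with "pixels" (384x512x3 uint8, blue, green, red), "z_map" (384x512 float32, m along the optical axis (not along the pixel's ray), 0 where there is no reading), "fx", "fy", "cx", "cy" (pixels), "R" (3x3) and "t" (3): a world point X has camera coordinates R X + t. Camera axes: x right, y down, z forward; pixel columns grow to the right and rows downward; lengths in m; the calibration is good to about 2 mm. A picture is of the moment at which its call begins.
- robot.hand_in(): hands the job in, once; it reports no verdict.
The state is a dict: "time": time; "joint_pos": joint angles; "qvel": joint speeds; "effort": joint torques, N m; "tool_pos": TCP position; "tcp_rot": TCP orientation; "wrist_force": force on the tool from outside, world axes, zero at the start; "torque": the same for the moment, N m; "finger_gap": finger opening in m.
Only numpy, scipy, OpenCV 4.12 (cv2) and the standard library are available. Lean on these libraries where they do the work, as an engineer would, in place of code of your own. Each camera call takes 0.05 s, during which the arm holds its last target. There are 200 camera calls.

TASK

Test the bench's stop: push the big mushroom button all the way in so that it latches and stays in, then twist it clockwise (seen from above), pushing one of its lugs round with a fingertip, until it unlatches and springs back out. After that, re-arm the bench by pressing the round push button on the other, smaller box fully in, and let go. Nothing is to be picked up: leave everything else on the bench where it is.

Things in the scene. Friction and masses are not known exactly. Their poses are not given: they have to be found in the camera images.
- stop_face (a point): Centre of the flat top of the big grey plastic mushroom cap (84 mm across, rounded rim, 16 mm thick), 91 mm above the table when out. The cap stands over a fixed dark steel box 116 x 116 x 60 mm, its vertical axis through the box's centre. This frame moves and turns with the cap; z up. Two lugs stand up 16 mm from the flat top, opposite one another at +y and -y. A clear space 40 mm wide lies between them over the centre.
- lug_a (a point): Top edge of the steep upright face of one lug, middle of its length: at (-8, +29, +16) mm in the frame of stop_face. The face is 18 mm long along the cap's y (from y = 20 to 38 mm) and looks to the cap's -x; it is pushed towards the cap's +x to turn the cap clockwise. Behind the face the lug is 6 mm thick at full height, then slopes down to the cap over 20 mm.
- lug_b (a point): The same point of the other lug, half a turn round: at (+8, -29, +16) mm in the frame of stop_face; its face looks to the cap's +x and is pushed towards the cap's -x (clockwise).
- stop (a joint): How far the mushroom is pushed in (m): 0 out, 0.0105 at the bottom stop. It springs back out unless pushed past about 0.0085, where it latches; let go, it then rests at about 0.008. It takes about 4 N to start and up to about 10 N on the way down, the bottom stop is rigid.
- stop_twist (a joint): Twist of the cap (rad), clockwise from above positive: 0 at rest, 0.9 at the end stop, sprung back to 0 (about 0.05 to 0.12 N m). With the button latched, a twist of about 0.55 frees the latch (twist to 0.7 to be sure) and the cap springs up 8 mm by itself; let go, it turns back to 0.
- reset_top (a point): Centre of the top of the round grey push button (30 mm across) in the smaller fixed dark steel box, 90 x 90 x 55 mm; the button stands a little proud of a light ring on the box's top. z up.
- reset (a joint): How far that push button is pressed (m): 0 out, 0.006 fully in (5 N); it springs back out.
- coil: Loose bystander: copper-wound ring coil 48 mm across, 19 mm high; origin at the centre of its underside.
- resistor_a: Loose bystander: brass-coloured finned power resistor 90 x 29 x 32 mm, long along its x; origin at the centre of its underside.
- resistor_b: Loose bystander: a second resistor like resistor_a.
- board: Loose bystander: green circuit board 100 x 75 mm on four feet, 30 mm high; origin at the centre, at table height.
- screwdriver: Loose bystander: screwdriver 170 mm long, lying along its x.
- jar: Loose bystander: clear jar 50 mm across, 60 mm high; origin at the centre of its underside.
- meter: Loose bystander: black hand multimeter 150 x 75 x 42 mm lying flat, long along its x; origin at the centre of its underside.
Not all that is in view belongs to the job. What is shaped like the part that bears reset_top but red is not meant.

How it is judged:
On the way, in this order (a step that is already met when the one before it is completed fails the run):
1. the mushroom is pushed in to its latch (value of joint stop above 0.0077 m and value of joint stop_twist below 0.2 rad), for 0.2 s.
2. it is twisted clockwise while latched in (value of joint stop above 0.006 m and value of joint stop_twist above 0.3 rad).
3. it has sprung back out (value of joint stop below 0.002 m), for 0.1 s.
4. the push button on the smaller box is pressed fully in (value of joint reset above 0.0048 m), for 0.05 s.
At the end, for the whole second after the job is handed in: The mushroom is out again (within 2 mm) and turned back to rest (within 0.12 rad), the push button is out (within 1.5 mm), and no bystander has been moved by more than 20 mm (value of joint stop below 0.002 m and value of joint stop_twist below 0.12 rad and value of joint reset below 0.0015 m and distance of each of coil, resistor_a, resistor_b, board, screwdriver, jar, meter from where it was at the start of the episode below 0.02 m); the robot touches nothing.
It fails at once if the push button is pressed while the stop is in (value of joint stop above 0.004 m and value of joint reset above 0.003 m).
It fails at once if a bystander is moved by more than 20 mm (distance of any of coil, resistor_a, resistor_b, board, screwdriver, jar, meter from where it was at the start of the episode above 0.02 m).
It fails at once if a bystander is lifted off the table (height (world z) of any of coil, resistor_a, resistor_b, board, jar, meter above 0.01 m or height (world z) of screwdriver above 0.03 m).
It also fails if it takes over 58 s, if anything falls off the work surface, if the arm or the gripper's body presses on something with over 40 N, if the wrist force passes 120 N, or if a joint passes its speed limit or range.

## Working session

There is one attempt and no reset: what is moved stays moved. The work goes in short steps, Python scripts to look and compute and a tool call to move; the robot and the scene stay as the last step left them, time stands still between calls to the robot, and variables do not carry over. Pictures are saved under pics/ and viewed, about 8 in all and at most 12, crops included, and the job is handed in when it is done.

Besides the shell and the picture viewer there is one more tool, called after "Emit:" as name([rows], argument=value, ...), one row to a line, values as JSON. jog_arm: Moves the arm, as the interface text tells. Its arguments: {"type":"object","properties":{"steps":{"type":"array","items":{"type":"object","properties":{"dx":{"type":"number"},"dy":{"type":"number"},"dz":{"type":"number"},"yaw":{"type":"number"},"hand":{"type":"number"}}}},"grip_force":{"type":"number"}},"required":["steps"]}

```bash
mkdir -p pics
cat > h.py <<'E'
import numpy as np, cv2
from bench import robot
def grab(n):
    f=robot.grab_frame(n); np.savez('pics/%s.npz'%n,**{k:np.array(v) for k,v in f.items()}); return f
def world(f):
    z=f["z_map"]; v,u=np.mgrid[:z.shape[0],:z.shape[1]]
    c=np.stack([(u-f["cx"])/f["fx"]*z,(v-f["cy"])/f["fy"]*z,z],-1)
    return (c-np.array(f["t"]))@np.array(f["R"])
E
python3 - <<'E'
from h import *
for n in("top","side"):
    f=grab(n); cv2.imwrite(f'pics/{n}0.png',cv2.resize(f["pixels"],(800,600),interpolation=cv2.INTER_CUBIC))
s=robot.read_state(); print(s)
E
```

```text
{'time': 0.1, 'joint_pos': array([ 1.21589618e+00,  2.21185256e-01,  1.52748022e+00,  6.11785058e-06,
        1.39468255e+00, -1.26043923e-01]), 'qvel': array([-2.61690788e-06, -5.81007516e-04, -1.78422791e-03,  6.47416056e-04,
        6.93652600e-05,  1.12282675e-03]), 'effort': array([ 6.08626851e-04, -4.95946026e+01, -3.88521981e+01,  7.02329515e-02,
        5.15560945e-02, -9.79087787e-06]), 'tool_pos': array([0.14156551, 0.60819384, 0.22153183]), 'tcp_rot': array([ 1.14179052e-01,  9.93459800e-01, -8.51711498e-04, -2.11954543e-04]), 'wrist_force': array([-0.36969586, -0.31751216,  0.36900067]), 'torque': array([-0.04088905,  0.01484303,  0.0357313 ]), 'finger_gap': 0.08681820452810994}
```

View pics/top0.png

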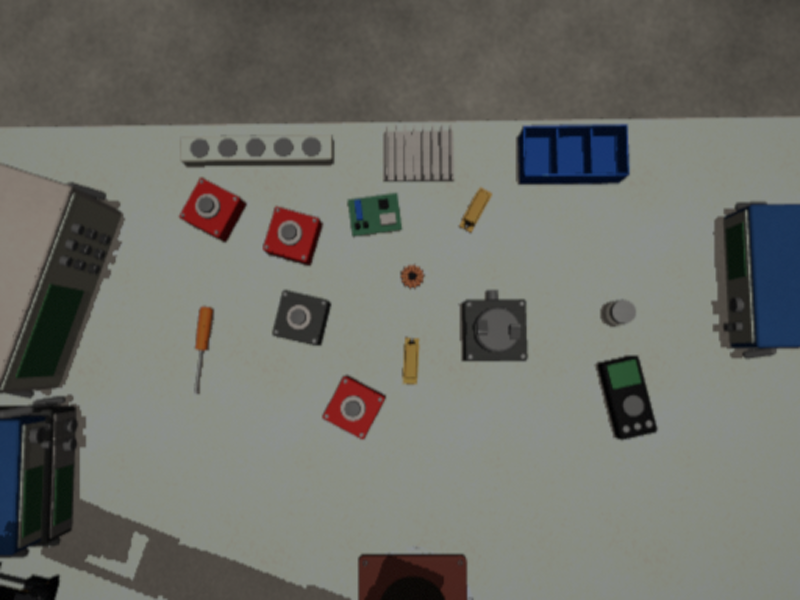

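View pics/side0.png

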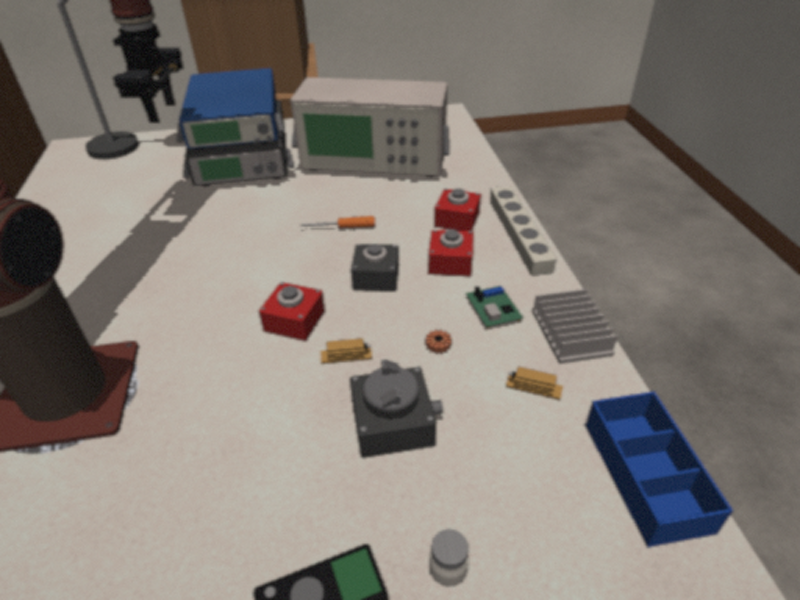

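Top view: the mushroom is at about (498,331) with lugs at (478,331) and (516,327). The dark small box's button is at (299,317). The other three boxes are red decoys. The side view agrees.

Run:
```python
from h import *
f=dict(np.load('pics/top.npz')); W=world(f); np.set_printoptions(precision=4,suppress=True)
def reg(u,v,r):  # 800-scale
    u,v,r=[int(x*.64) for x in(u,v,r)]; return W[v-r:v+r+1,u-r:u+r+1].reshape(-1,3)
P=reg(498,331,45); 
for lo,hi in((.05,.065),(.085,.096),(.1,.115)):
    q=P[(P[:,2]>lo)&(P[:,2]<hi)]; print(lo,len(q),q.mean(0),np.median(q[:,2]),q.min(0),q.max(0))
q=P[(P[:,2]>.098)]; print(q)
q=P[P[:,2]>.084]; c,r=cv2.minEnclosingCircle(q[:,:2].astype(np.float32)); print('cap circ',c,r)
P=reg(299,317,38)
for lo,hi in((.052,.0565),(.0565,.075)):
    q=P[(P[:,2]>lo)&(P[:,2]<hi)]; print(lo,len(q),q.mean(0),np.median(q[:,2]),q.min(0),q.max(0))
for sc in('side',):
    g=dict(np.load('pics/side.npz')); V=world(g)
    u,v,r=int(392*.64),int(395*.64),34
    P=V[v-r:v+r,u-r:u+r].reshape(-1,3); q=P[P[:,2]>.084]; print('side cap',cv2.minEnclosingCircle(q[:,:2].astype(np.float32)))
    q=P[P[:,2]>.098];print(q)
    P=V[140:185,215:265].reshape(-1,3); q=P[P[:,2]>.0575]; print('side btn',len(q),q.mean(0),q.max(0),q.min(0))
a=cv2.resize(f["pixels"][185:240,285:345],None,fx=9,fy=9,interpolation=cv2.INTER_CUBIC)
cv2.imwrite('pics/crop1.png',a)
for n,u,v in(('coil',412,276),('resA',411,360),('resB',475,210)): print(n,reg(u,v,3).mean(0))
```

```text
0.05 887 [ 0.528  -0.1551  0.0599] 0.0600227231893837 [ 0.472  -0.2171  0.0508] [ 0.5875 -0.1008  0.065 ]
0.085 552 [ 0.5288 -0.1576  0.0909] 0.09101427599804385 [ 0.4896 -0.1975  0.0851] [ 0.5698 -0.1187  0.096 ]
0.1 76 [ 0.5296 -0.1623  0.1049] 0.10463833254531478 [ 0.5174 -0.1961  0.1002] [ 0.5403 -0.1226  0.1123]
[[ 0.4799  0.0015  1.2135]
 [ 0.4799  0.0015  1.2135]
 [ 0.4799  0.0015  1.2135]
 [ 0.5601 -0.1522  0.0995]
 [ 0.5433 -0.132   0.0998]
 [ 0.5406 -0.1236  0.0987]
 [ 0.5403 -0.1316  0.1026]
 [ 0.5405 -0.1349  0.0993]
 [ 0.5376 -0.1232  0.1024]
 [ 0.5377 -0.1262  0.1005]
 [ 0.5377 -0.1292  0.0989]
 [ 0.5376 -0.1317  0.1017]
 [ 0.5377 -0.1349  0.0983]
 [ 0.5377 -0.1377  0.0987]
 [ 0.5372 -0.1796  0.1007]
 [ 0.5369 -0.1816  0.1058]
 [ 0.537  -0.1848  0.1035]
 [ 0.5368 -0.1872  0.1058]
 [ 0.5367 -0.1896  0.1083]
 [ 0.5367 -0.1927  0.106 ]
 [ 0.5365 -0.1948  0.1105]
 [ 0.5347 -0.123   0.1038]
 [ 0.5349 -0.1262  0.1   ]
 [ 0.5347 -0.1286  0.1034]
 [ 0.5348 -0.1316  0.1018]
 [ 0.5348 -0.1345  0.1009]
 [ 0.5347 -0.1374  0.1008]
 [ 0.5343 -0.1794  0.1019]
 [ 0.5341 -0.1816  0.1053
[... 5902 characters left out ...]
 0.1021]
 [ 0.5208 -0.1947  0.0993]
 [ 0.5228 -0.1964  0.1008]
 [ 0.5249 -0.1974  0.1015]
 [ 0.5272 -0.1972  0.1009]
 [ 0.5294 -0.1968  0.0998]
 [ 0.5317 -0.1969  0.0994]
 [ 0.5339 -0.197   0.0991]
 [ 0.5361 -0.1974  0.099 ]
 [ 0.5182 -0.1967  0.0988]
 [ 0.5248 -0.1977  0.0985]
 [ 0.4552 -0.7261  0.7443]
 [ 0.4552 -0.7261  0.7443]
 [ 0.4552 -0.7261  0.7443]
 [ 0.4552 -0.7261  0.7443]
 [ 0.4552 -0.7261  0.7443]
 [ 0.4552 -0.7261  0.7443]
 [ 0.4552 -0.7261  0.7443]
 [ 0.4552 -0.7261  0.7443]
 [ 0.4552 -0.7261  0.7443]]
side btn 163 [0.5496 0.1484 0.106 ] [0.5918 0.2286 0.7443] [ 0.4552 -0.7261  0.0575]
coil [ 0.6385 -0.0033  0.0154]
resA [ 0.4738 -0.0016  0.0318]
resB [ 0.7635 -0.1293  0.0323]
```

View pics/crop1.png

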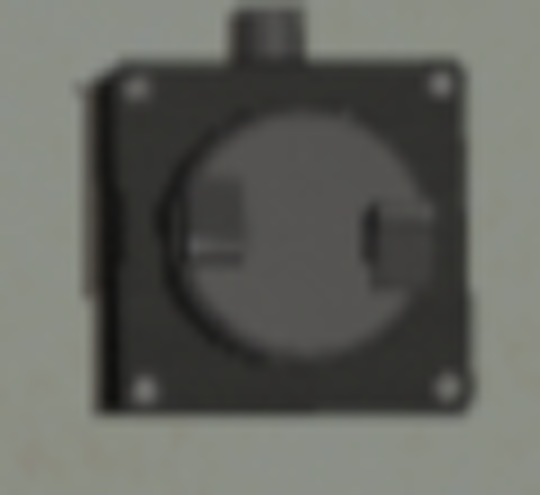

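Cap centre ≈ (0.529, −0.158), top z 0.091, and the cap frame ≈ world axes. lug_a's face is at x ≈ 0.521, y ≈ −0.129. The button is at ≈ (0.557, 0.208). Next I close the fingers, turn the jaws along world x and move over the cap.

Emit:
jog_arm([
  {"dx": -0.551,"dy": -0.658,"dz": 0.03,"yaw": 1.342,"hand": 1},
  {"dx": -0.551,"dy": -0.658,"dz": 0.03,"yaw": 1.342,"hand": 1},
  {"dx": -0.551,"dy": -0.658,"dz": 0.03,"yaw": 1.342,"hand": 1},
  {"dx": -0.551,"dy": -0.658,"dz": 0.03,"yaw": 1.342,"hand": 1},
  {"dx": -0.551,"dy": -0.658,"dz": 0.03,"yaw": 1.342,"hand": 1},
  {"dx": -0.551,"dy": -0.658,"dz": 0.03,"yaw": 1.342,"hand": 1},
  {"dx": -0.551,"dy": -0.658,"dz": 0.03,"yaw": 1.342,"hand": 1},
  {"dx": -0.551,"dy": -0.658,"dz": 0.03,"yaw": 1.342,"hand": 1},
  {"dx": -0.551,"dy": -0.658,"dz": 0.03,"yaw": 1.342,"hand": 1},
  {"dx": -0.551,"dy": -0.658,"dz": 0.03,"yaw": 1.342,"hand": 1},
  {"dx": -0.551,"dy": -0.658,"dz": 0.03,"yaw": 1.342,"hand": 1},
  {"dx": -0.551,"dy": -0.658,"dz": 0.03,"yaw": 1.342,"hand": 1},
  {"dx": -0.551,"dy": -0.658,"dz": 0.03,"yaw": 1.342,"hand": 1},
  {"dx": -0.551,"dy": -0.658,"dz": 0.03,"yaw": 1.342,"hand": 1},
  {"dx": -0.551,"dy": -0.658,"dz": 0.03,"yaw": 1.342,"hand": 1},
  {"dx": -0.551,"dy": -0.658,"dz": 0.03,"yaw": 1.342,"hand": 1},
  {"dx": -0.551,"dy": -0.658,"dz": 0.03,"yaw": 1.342,"hand": 1},
  {"dx": -0.551,"dy": -0.658,"dz": 0.03,"yaw": 1.342,"hand": 1},
  {"dx": -0.551,"dy": -0.658,"dz": 0.03,"yaw": 1.342,"hand": 1},
  {"dx": -0.551,"dy": -0.658,"dz": 0.03,"yaw": 1.342,"hand": 1},
])

```text
time: 1.77
tool_pos: [0.5179, -0.1365, 0.1929]
tcp_rot: [0.707, 0.707, -0.0, -0.0]
wrist_force: [1.3, 0.8, 0.7]
finger_gap: 0.0004
```

Emit:
jog_arm([
  {"dx": -0.018,"dy": 0.01,"dz": 0.03},
  {"dx": -0.018,"dy": 0.01,"dz": 0.065},
  {"dx": -0.018,"dy": 0.01,"dz": 0.065},
  {"dx": -0.018,"dy": 0.01,"dz": 0.065},
  {"dx": -0.018,"dy": 0.01,"dz": 0.065},
])

```text
$.steps[0]: bad value
```

Emit:
jog_arm([
  {"dx": -0.018,"dy": 0.01,"dz": 0.03,"yaw": 0,"hand": 1},
  {"dx": -0.018,"dy": 0.01,"dz": 0.065,"yaw": 0,"hand": 1},
  {"dx": -0.018,"dy": 0.01,"dz": 0.065,"yaw": 0,"hand": 1},
  {"dx": -0.018,"dy": 0.01,"dz": 0.065,"yaw": 0,"hand": 1},
  {"dx": -0.018,"dy": 0.01,"dz": 0.065,"yaw": 0,"hand": 1},
])

```text
time: 2.18
tool_pos: [0.5279, -0.1521, 0.1294]
tcp_rot: [0.707, 0.707, 0.0, 0.0]
wrist_force: [0.6, -0.4, -0.2]
finger_gap: 0.0006
```

Emit:
jog_arm([
  {"dx": -0.006,"dy": 0.001,"dz": 0.02,"yaw": 0,"hand": 1},
  {"dx": -0.006,"dy": 0.001,"dz": 0.03,"yaw": 0,"hand": 1},
  {"dx": -0.006,"dy": 0.001,"dz": 0.034,"yaw": 0,"hand": 1},
  {"dx": -0.006,"dy": 0.001,"dz": 0.038,"yaw": 0,"hand": 1},
  {"dx": -0.006,"dy": 0.001,"dz": 0.04,"yaw": 0,"hand": 1},
  {"dx": -0.006,"dy": 0.001,"dz": 0.042,"yaw": 0,"hand": 1},
  {"dx": -0.006,"dy": 0.001,"dz": 0.044,"yaw": 0,"hand": 1},
  {"dx": -0.006,"dy": 0.001,"dz": 0.046,"yaw": 0,"hand": 1},
  {"dx": -0.006,"dy": 0.001,"dz": 0.047,"yaw": 0,"hand": 1},
  {"dx": -0.006,"dy": 0.001,"dz": 0.048,"yaw": 0,"hand": 1},
  {"dx": -0.006,"dy": 0.001,"dz": 0.048,"yaw": 0,"hand": 1},
])

```text
time: 3.1
tool_pos: [0.5292, -0.158, 0.0823]
tcp_rot: [0.707, 0.707, 0.0, 0.0]
wrist_force: [-4.1, 1.8, 9.1]
finger_gap: 0.0006
```

Emit:
jog_arm([
  {"dx": 0,"dy": 0,"dz": 0.001,"yaw": 0,"hand": 1},
  {"dx": 0,"dy": 0,"dz": 0.002,"yaw": 0,"hand": 1},
  {"dx": 0,"dy": 0,"dz": 0.002,"yaw": 0,"hand": 1},
  {"dx": 0,"dy": 0,"dz": 0.002,"yaw": 0,"hand": 1},
])

```text
time: 3.43
tool_pos: [0.5292, -0.158, 0.0808]
tcp_rot: [0.707, 0.707, 0.0, 0.0]
wrist_force: [-5.4, 2.8, 10.5]
finger_gap: 0.0004
```

Emit:
jog_arm([
  {"dx": 0,"dy": 0,"dz": -0.02,"yaw": 0,"hand": 1},
  {"dx": 0,"dy": 0,"dz": -0.039,"yaw": 0,"hand": 1},
  {"dx": 0.029,"dy": -0.031,"dz": -0.039,"yaw": 0,"hand": 1},
  {"dx": 0.029,"dy": -0.031,"dz": -0.039,"yaw": 0,"hand": 1},
  {"dx": 0.029,"dy": -0.031,"dz": -0.039,"yaw": 0,"hand": 1},
])

```text
time: 3.85
tool_pos: [0.4964, -0.1279, 0.1176]
tcp_rot: [0.707, 0.708, -0.0, -0.0]
wrist_force: [-0.4, 0.0, 0.2]
finger_gap: 0.0006
```

Run:
```python
from h import *
f=grab("side"); W=world(f); v,u,r=int(395*.64),int(392*.64),20
P=W[v-r:v+r,u-r:u+r].reshape(-1,3); q=P[(P[:,2]>.076)&(P[:,2]<.096)&(P[:,0]>.50)&(P[:,0]<.56)&(abs(P[:,1]+.158)<.016)]; print(len(q),np.median(q[:,2]))
cv2.imwrite('pics/s1.png',cv2.resize(f["pixels"][170:300,200:300],None,fx=6,fy=4.6*1.3/1.3,interpolation=cv2.INTER_CUBIC))
```

```text
253 0.08361481980710694
```

View pics/s1.png

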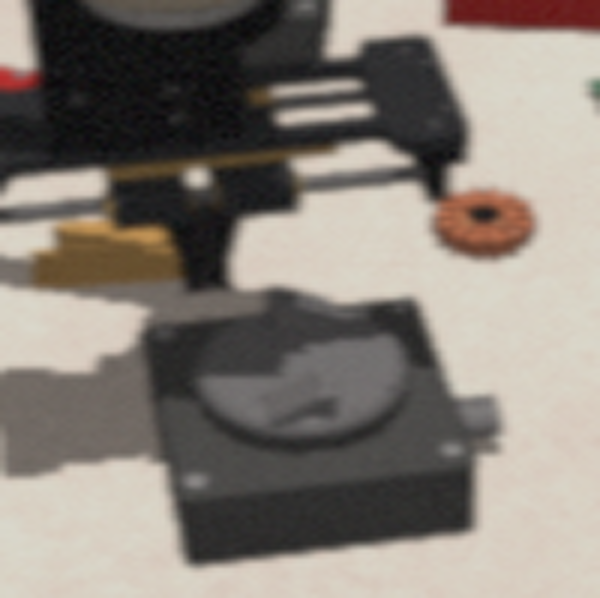

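Latched: the face reads z 0.0836. Next I go down beside lug_a's face, about 0.0935 so the tip clears the cap when it pops up, and start the arc.

Emit:
jog_arm([
  {"dx": 0,"dy": 0,"dz": 0.024,"yaw": 0,"hand": 1},
  {"dx": 0,"dy": 0,"dz": 0.024,"yaw": 0,"hand": 1},
  {"dx": 0,"dy": 0.005,"dz": 0.024,"yaw": 0,"hand": 1},
  {"dx": 0,"dy": 0.0096,"dz": 0.024,"yaw": 0,"hand": 1},
  {"dx": 0.002,"dy": 0.013,"dz": 0.024,"yaw": 0.1,"hand": 1},
  {"dx": 0.004,"dy": 0.016,"dz": 0.024,"yaw": 0.2,"hand": 1},
  {"dx": 0.004,"dy": 0.016,"dz": 0.024,"yaw": 0.2,"hand": 1},
])

```text
time: 4.48
tool_pos: [0.515, -0.1258, 0.0943]
tcp_rot: [0.775, 0.632, 0.0, 0.0]
wrist_force: [-1.4, 0.1, 0.4]
finger_gap: 0.0006
```

Emit:
jog_arm([
  {"dx": 0.0018,"dy": 0.003,"dz": 0,"yaw": 0.1,"hand": 1},
  {"dx": 0.0034,"dy": 0.0061,"dz": 0,"yaw": 0.2,"hand": 1},
  {"dx": 0.0047,"dy": 0.0095,"dz": 0,"yaw": 0.3,"hand": 1},
  {"dx": 0.0057,"dy": 0.0128,"dz": 0,"yaw": 0.4,"hand": 1},
  {"dx": 0.0061,"dy": 0.0162,"dz": 0,"yaw": 0.5,"hand": 1},
  {"dx": 0.0061,"dy": 0.0162,"dz": 0,"yaw": 0.5,"hand": 1},
])

```text
time: 4.98
tool_pos: [0.5315, -0.1226, 0.094]
tcp_rot: [0.907, 0.422, 0.0, -0.0]
wrist_force: [-2.0, 1.7, 0.9]
finger_gap: 0.0008
```

Run:
```python
from h import *
f=grab("side"); W=world(f); v,u,r=int(395*.64),int(392*.64),20
P=W[v-r:v+r,u-r:u+r].reshape(-1,3); q=P[(P[:,2]>.076)&(P[:,2]<.096)&(P[:,0]>.50)&(P[:,0]<.56)&(abs(P[:,1]+.158)<.016)]; print(len(q),np.median(q[:,2]))
cv2.imwrite('pics/s2.png',cv2.resize(f["pixels"][190:300,205:295],None,fx=6,fy=5,interpolation=cv2.INTER_CUBIC))
```

```text
240 0.09152368599976757
```

View pics/s2.png

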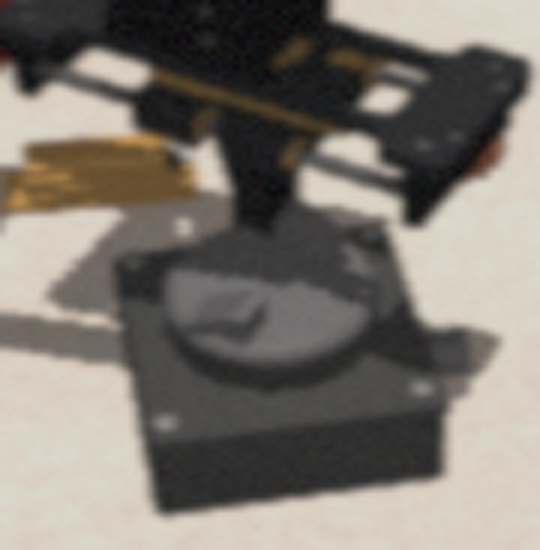

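The face is back at 0.0915, so the stop has unlatched, with the cap visibly turned. I back off the lug and lift.

Emit:
jog_arm([
  {"dx": 0,"dy": -0.01,"dz": 0,"yaw": 0,"hand": 1},
  {"dx": 0,"dy": -0.02,"dz": -0.02,"yaw": 0,"hand": 1},
  {"dx": 0,"dy": -0.02,"dz": -0.06,"yaw": 0,"hand": 1},
  {"dx": 0,"dy": -0.02,"dz": -0.06,"yaw": 0,"hand": 1},
  {"dx": 0,"dy": -0.02,"dz": -0.06,"yaw": 0,"hand": 1},
])

```text
time: 5.45
tool_pos: [0.5175, -0.1104, 0.1569]
tcp_rot: [0.906, 0.423, 0.002, 0.003]
wrist_force: [0.6, 0.1, -0.8]
finger_gap: 0.0001
```

Run:
```python
from h import *
np.set_printoptions(precision=4,suppress=True)
f=grab("side"); W=world(f); v,u,r=int(395*.64),int(392*.64),24
P=W[v-r:v+r,u-r:u+r].reshape(-1,3); q=P[(P[:,2]>.076)&(P[:,2]<.096)&(P[:,0]>.50)&(P[:,0]<.56)&(abs(P[:,1]+.158)<.016)]; print(len(q),np.median(q[:,2]))
q=P[(P[:,2]>.099)&(P[:,2]<.112)]
for s in(q[q[:,1]>-.158],q[q[:,1]<-.158]): print(len(s),s.mean(0))
for n in("side","top"):
    g=dict(np.load(f'pics/{n}.npz')); Q=world(g).reshape(-1,3)
    m=(abs(Q[:,0]-.556)<.04)&(abs(Q[:,1]-.208)<.04); B=Q[m]
    print(n,np.histogram(B[:,2],np.arange(.05,.075,.002))[0])
    b=B[B[:,2]>.0595]; print(len(b),b.mean(0),b.min(0),b.max(0))
s=robot.read_state(); print(s['tool_pos'],s['tcp_rot'],s['time'])
g=dict(np.load('pics/top.npz')); cv2.imwrite('pics/b.png',cv2.resize(g["pixels"][180:226,170:216],None,fx=10,fy=10,interpolation=cv2.INTER_CUBIC))
```

```text
256 0.0914252624576688
55 [ 0.5292 -0.1318  0.1043]
67 [ 0.5285 -0.1903  0.1044]
side [0 2 6 4 0 0 0 0 0 0 0 0]<stdin>:11: RuntimeWarning: Mean of empty slice.
  ret = um.true_divide(
Traceback (most recent call last):
ValueError: zero-size array to reduction operation minimum which has no identity
```

The cap is out and its lugs are back in their starting places. Now the button.

Run:
```python
from h import *
np.set_printoptions(precision=4,suppress=True)
g=dict(np.load('pics/top.npz')); Q=world(g).reshape(-1,3)
m=(abs(Q[:,0]-.556)<.032)&(abs(Q[:,1]-.208)<.032); B=Q[m]
print(np.histogram(B[:,2],np.arange(.05,.08,.002)))
for lo in(.0575,.062,.065):
    b=B[B[:,2]>lo]; print(lo,len(b),b.mean(0),b.min(0),b.max(0))
cv2.imwrite('pics/b.png',cv2.resize(g["pixels"][180:226,170:216],None,fx=10,fy=10,interpolation=cv2.INTER_CUBIC))
c=g['R']@np.array([.557,.208,.065])+g['t']; print((c[0]/c[2]*g['fx']+g['cx']-170)*10,(c[1]/c[2]*g['fy']+g['cy']-180)*10)
```

```text
(array([11, 61, 81, 91, 32,  5,  6, 10, 44, 32, 12,  9, 28, 26]), array([0.05 , 0.052, 0.054, 0.056, 0.058, 0.06 , 0.062, 0.064, 0.066,
       0.068, 0.07 , 0.072, 0.074, 0.076, 0.078]))
0.0575 243 [0.5567 0.2085 0.0686] [0.5254 0.1773 0.0575] [0.5877 0.2394 0.0813]
0.062 188 [0.5567 0.2078 0.0716] [0.5368 0.1871 0.0621] [0.5811 0.2318 0.0813]
0.065 179 [0.5567 0.208  0.072 ] [0.5368 0.1871 0.065 ] [0.5781 0.2318 0.0813]
211.5711900812292 221.7663025236638
```

View pics/b.png

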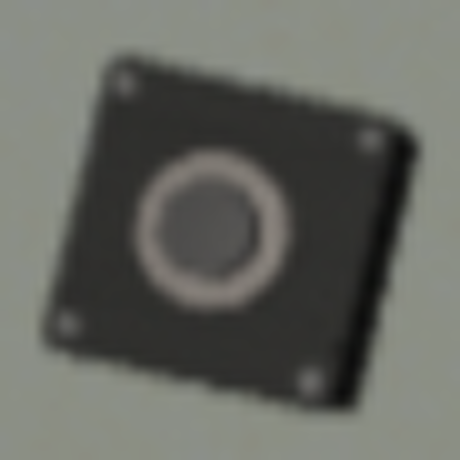

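Crop: the button's centre is at about (207,230), so world ≈ (0.555, 0.209), with its top at z ≈ 0.077. The ring is at about 0.068.

Emit:
jog_arm([
  {"dx": 0.269,"dy": -0.176,"dz": 0,"yaw": 0,"hand": 1},
  {"dx": 0.269,"dy": -0.176,"dz": 0,"yaw": 0,"hand": 1},
  {"dx": 0.269,"dy": -0.176,"dz": 0,"yaw": 0,"hand": 1},
  {"dx": 0.269,"dy": -0.176,"dz": 0,"yaw": 0,"hand": 1},
  {"dx": 0.269,"dy": -0.176,"dz": 0,"yaw": 0,"hand": 1},
  {"dx": 0.269,"dy": -0.176,"dz": 0,"yaw": 0,"hand": 1},
  {"dx": 0.269,"dy": -0.176,"dz": 0,"yaw": 0,"hand": 1},
  {"dx": 0.269,"dy": -0.176,"dz": 0,"yaw": 0,"hand": 1},
  {"dx": 0.269,"dy": -0.176,"dz": 0,"yaw": 0,"hand": 1},
  {"dx": 0.269,"dy": -0.176,"dz": 0.03,"yaw": 0,"hand": 1},
  {"dx": 0.269,"dy": -0.176,"dz": 0.055,"yaw": 0,"hand": 1},
  {"dx": 0.269,"dy": -0.176,"dz": 0.055,"yaw": 0,"hand": 1},
  {"dx": 0.269,"dy": -0.176,"dz": 0.055,"yaw": 0,"hand": 1},
])

```text
time: 6.58
tool_pos: [0.5518, 0.2083, 0.0959]
tcp_rot: [0.907, 0.422, -0.003, -0.001]
wrist_force: [0.4, -0.1, 1.5]
finger_gap: 0.0006
```

Emit:
jog_arm([
  {"dx": 0.002,"dy": 0.002,"dz": 0.01,"yaw": 0,"hand": 1},
  {"dx": 0.002,"dy": 0.002,"dz": 0.015,"yaw": 0,"hand": 1},
  {"dx": 0.002,"dy": 0.002,"dz": 0.018,"yaw": 0,"hand": 1},
  {"dx": 0.002,"dy": 0.002,"dz": 0.02,"yaw": 0,"hand": 1},
  {"dx": 0.002,"dy": 0.002,"dz": 0.022,"yaw": 0,"hand": 1},
  {"dx": 0.002,"dy": 0.002,"dz": 0.0235,"yaw": 0,"hand": 1},
  {"dx": 0.002,"dy": 0.002,"dz": 0.0235,"yaw": 0,"hand": 1},
])

```text
time: 7.17
tool_pos: [0.5573, 0.2095, 0.0753]
tcp_rot: [0.907, 0.422, 0.0, 0.0]
wrist_force: [-0.3, -1.1, 2.5]
finger_gap: 0.0006
```

Contact is starting (2.5 N). I keep pressing until the force shows the end stop.

Emit:
jog_arm([
  {"dx": 0,"dy": 0,"dz": 0.0015,"yaw": 0,"hand": 1},
  {"dx": 0,"dy": 0,"dz": 0.003,"yaw": 0,"hand": 1},
  {"dx": 0,"dy": 0,"dz": 0.004,"yaw": 0,"hand": 1},
  {"dx": 0,"dy": 0,"dz": 0.005,"yaw": 0,"hand": 1},
  {"dx": 0,"dy": 0,"dz": 0.005,"yaw": 0,"hand": 1},
])

```text
time: 7.58
tool_pos: [0.5575, 0.2095, 0.0713]
tcp_rot: [0.907, 0.422, 0.0, 0.0]
wrist_force: [-2.7, -2.3, 10.1]
finger_gap: 0.0006
```

Emit:
jog_arm([
  {"dx": 0,"dy": 0,"dz": 0.001,"yaw": 0,"hand": 1},
  {"dx": 0,"dy": 0,"dz": 0.001,"yaw": 0,"hand": 1},
  {"dx": 0,"dy": 0,"dz": 0.001,"yaw": 0,"hand": 1},
])

```text
time: 7.83
tool_pos: [0.5575, 0.2095, 0.0712]
tcp_rot: [0.907, 0.422, 0.0, 0.0]
wrist_force: [-5.5, -3.0, 15.8]
finger_gap: 0.0003
```

The rigid end stop is reached: the force rose to 16 N with almost no travel. I let go and lift clear.

Emit:
jog_arm([
  {"dx": 0,"dy": 0,"dz": -0.02,"yaw": 0,"hand": 1},
  {"dx": 0,"dy": 0,"dz": -0.06,"yaw": 0,"hand": 1},
  {"dx": 0,"dy": 0,"dz": -0.1,"yaw": 0,"hand": 1},
  {"dx": 0,"dy": 0,"dz": -0.12,"yaw": 0,"hand": 1},
  {"dx": 0,"dy": 0,"dz": -0.12,"yaw": 0,"hand": 1},
  {"dx": 0,"dy": 0,"dz": -0.12,"yaw": 0,"hand": 1},
])

```text
time: 8.33
tool_pos: [0.558, 0.21, 0.1905]
tcp_rot: [0.907, 0.422, 0.002, 0.0]
wrist_force: [-0.4, -0.7, -1.1]
finger_gap: 0.0005
```

Run:
```python
from h import *
f=grab("side"); W=world(f); v,u,r=int(395*.64),int(392*.64),24
P=W[v-r:v+r,u-r:u+r].reshape(-1,3); q=P[(P[:,2]>.076)&(P[:,2]<.096)&(P[:,0]>.50)&(P[:,0]<.56)&(abs(P[:,1]+.158)<.016)]; print(len(q),np.median(q[:,2]))
Q=W.reshape(-1,3); b=Q[(np.hypot(Q[:,0]-.557,Q[:,1]-.209)<.013)&(Q[:,2]<.1)]; print('btn',len(b),np.percentile(b[:,2],[10,50,90]))
cv2.imwrite('pics/end.png',cv2.resize(f["pixels"],(800,600)))
print(robot.read_state()['wrist_force'])
```

```text
255 0.09132299098206303
btn 38 [0.07177833 0.07694551 0.07850191]
[ 0.24543943 -1.37824293 -0.23479574]
```

View pics/end.png

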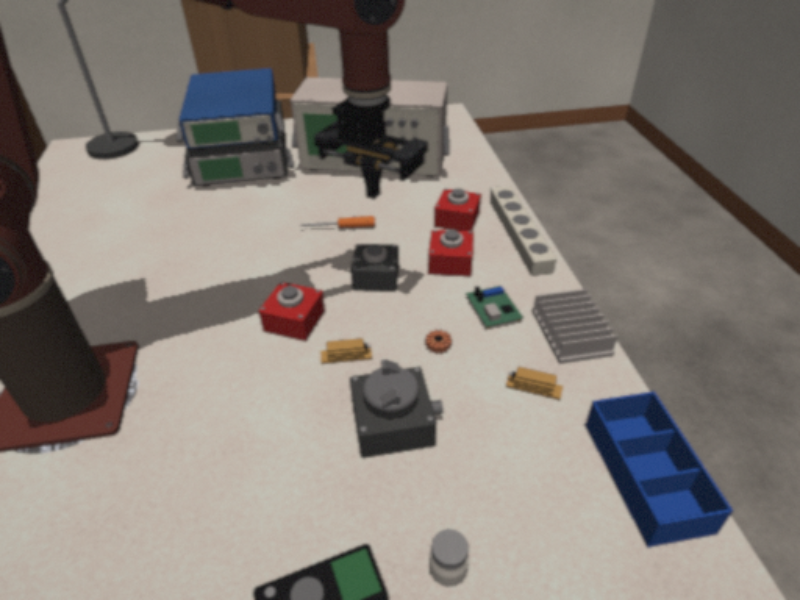

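The mushroom at (392,393) is out and untwisted, the button at (375,253) is out, and the arm is clear. All bystanders are where they started.

```bash
python3 -c "
from bench import robot
print(robot.hand_in())"
```

```text
the job is handed in; nothing more can be done
None
```

The stop test and the re-arm are both done, and I handed the job in at about 8.4 s; no verdict is reported.

- **Push and latch:** I pushed the mushroom in with closed fingers. After I let go, its face rested at z 0.0836, about 8 mm in, so it had latched.
- **Twist and release:** I pushed lug_a clockwise along an arc of about 0.7 rad. The cap sprang back out (face at z 0.0915) and turned back to rest once I backed off. I did not read the twist while it was still latched; the release itself is the evidence for it.
- **Re-arm:** I pressed the dark box's round button to its rigid stop, where the force rose to 16 N with almost no more travel. I then let go and lifted clear.

In the last checks the mushroom face was at z 0.0913 (out) and the button top at about 0.077 (out). The wrist force was near zero apart from about 1.4 N of sideways noise with the arm in free air. By eye in the side picture, the bystanders were where they started. No check failed or disagreed.

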